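# Zero the colony counter and register a colony

## Robot

A 6-joint arm with a two-finger parallel gripper is mounted at the origin on the work surface. World frame = base frame: x ahead of the robot, y to its left, z up, the work surface at z = 0. Lengths are in mm, angles in rad, forces in N, time in s.
With the tool pointing down it reaches from about 275 to 750 mm from the base axis. Payload 10.2 kg.
Tool frame: the origin (TCP) lies at the very end of the fingers, on their centre line; the grasp point (between the pads) lies 19 mm behind it; z points along the fingers, y is the direction in which the jaws open and shut (so a half turn about z gives the same grasp; the last joint's range is limited). The gripper opens to 85 mm and grips with 20 to 120 N. Pads are 22 mm wide; open, the fingers measure 114 mm over their backs; the gripper's body (76 mm by 85 mm) begins 54 mm behind the grasp point. The pads swing forward as they close: fully open they stand 13 mm farther back than shut.
Start: joints at [0.97, 0.313, 1.498, -0, 1.331, -0.223], TCP at [193.673, 487.977, 231.294] pointing down, gripper open.
Joint ranges: [-2.94, 2.94], [-0.97, 2.17], [0.19, 2.56], [-1.23, 4.37], [0.02, 3.11], [-2.88, 2.88]. Speed limits (rad/s): [2.39, 2.39, 3.01, 3.14, 3.14, 3.14].

## Interface

Orientations are given as a unit quaternion [w, x, y, z].
In Python, from rig import * gives the robot as it stands. The module is installed in compiled form; this text tells all that it offers.
- The arm moves only by the shell command python3 -m crank 'ROWS' [FORCE]. ROWS is a JSON object of lists of equal length, an entry for each row: "dp": the shift along the world's x, y, z in cm, a list of three; "delta_rot": the turn, a rotation vector about the world's x, y, z in degrees, a list of three; "claw": the closure in counts, from 0 (fully open) to 255 (shut). A call has 1 to 10 rows; each row shifts and turns the commanded pose from where the row before left it; what a row does not reach is not made up. A row lasts 1/10 s, in which the tool goes at most 50 mm and 8.59 degrees, less where a joint would pass 70% of its speed; a pose out of reach is approached as far as the arm can. A call is refused whole if a number of a shift passes 5 or a number of a turn 8.59, either way. A call with a gripper value outside its range is refused whole. The fingers move at their own pace and stop on an object; FORCE is the grip in N (left out, the last holds). Time passes only in rows, so rows that do not move let the fingers close. It gives the time, the measured TCP pose, the force and the opening at its end, in the units of the state.
- sense(): the state, without advancing time (a new reading comes with each control period).
- capture(name): name is "side" or "top" or "wrist"; returns (picture, depth): 480x640x3 uint8, red, green, blue; 480x640 float32, mm along the optical axis (not along the pixel's ray), 0 where there is no reading.
- camera_model(name): a dict with "fx", "fy", "cx", "cy" (pixels), "cam_to_world" (4x4, takes a point from camera to world coordinates); the wrist camera has in their place "T_tool_cam" (4x4, takes a point from camera to tool coordinates, whose origin is the TCP and whose axes are the flange's). Camera axes: x right, y up, looking along -z (the intrinsics and any distortion apply to the point x, -y, -z); pixel columns grow to the right and rows downward; lengths in mm; the calibration is good to about 2 mm. A picture is of the moment at which its call begins: read the wrist's pose just before it. camera_model takes no time and is no camera call.
- finish_job(): hands the job in, once; it reports no verdict.
Trained networks look in the newest picture that a camera, given by its name, has taken for a name from the list of things; names that differ only in an ending like _2 or _b are one class to them, and where a whole thing is asked for, a point or a joint stands for the part that bears it (a point fixed in the world has none). Each returns a list of dicts, best first, with "p" (0 to 1); they miss things now and then, are a little off and sometimes report something else, mostly with a low value. They report only what shows in the picture. A call takes as long as a camera call. They do not tell look-alikes from the thing itself.
- boxes_of(camera, target): "centre" ([column, row] in pixels, amid what is visible of it).
- masks_of(camera, target): "region" (480x640 bool, what is visible of it) and "centre" ([column, row] in pixels, amid what is visible of it).
- pinpoint(camera, target): "centre" ([column, row] in pixels: a listed point, or the origin of a listed thing).
The state is a dict: "time_s": time; "joints": joint angles; "dq": joint speeds; "tau": joint torques, N m; "eef_pos": TCP position; "ee_rot": TCP orientation; "force": force on the tool from outside, world axes, zero at the start; "wrist_torque": the same for the moment, N m; "grip_width": opening from 0.0 (shut) to 1.0 (fully open).
Only numpy, scipy, OpenCV 4.12 (cv2) and the standard library are available. Lean on these libraries where they do the work, as an engineer would, in place of code of your own. Each camera call takes 0.05 s, during which the arm holds its last target.

## Task

On the colony counter, first press the long bar-shaped key to zero it and let it come back up. Then, with the fingertips, gently press the dish that sits on the counter's round pad down at its large raised dot, so that the pad goes down to register the colony, and withdraw so that it rises again. Do not press the other two keys or the dish's small dots, do not lift the dish, and leave the things on the bench around the counter where they are.

Things in the scene. Friction and masses are not known exactly. Their poses are not given: they have to be found in the camera images.
- counter_top (a point): Colony counter: a fixed white desktop box, 270 mm (its x) by 220 mm (its y), flat top 45 mm above the bench. This point is the centre of the flat top; x points away from the key row towards the dish pad. Along x: the row of three black keys is centred 85 mm on the -x side, the keys 50 mm apart along y, in any order; the round dish pad is centred 60 mm on the +x side.
- key_bar_top (a point): The long bar-shaped key (zero key), 36 mm along the counter's x by 14 mm wide. This point is the centre of its top face, 9 mm above the counter's flat top when up; it moves with the key. The key goes straight down.
- key_round_top (a point): Round key, 18 mm across: centre of its top face, 9 mm above the counter's flat top. To be left alone.
- key_square_top (a point): Square key, 18 mm by 18 mm: centre of its top face, 9 mm above the counter's flat top. To be left alone.
- key_bar (a joint): Travel of the bar key in m: 0 up, 0.005 fully down. Spring: starts to move at about 1 N, fully down at about 4.5 N, springs back. Counts as pressed beyond 0.003.
- key_round (a joint): Travel of the round key in m, 0 up, 0.005 down; same spring.
- key_square (a joint): Travel of the square key in m, 0 up, 0.005 down; same spring.
- pad_top (a point): Round grey dish pad of the counter, 106 mm across: centre of its upper face, 60 mm above the bench when up. A rim 4 mm wide and 3 mm high round it keeps the dish in place. The pad goes straight down on a spring.
- pad (a joint): Travel of the dish pad in m: 0 up, 0.006 fully down. With the dish on it it starts to move at a push of about 1.5 N and is fully down at about 6.5 N; it springs back. A colony is registered beyond 0.003.
- dish_center (a point): Centre (half-way up) of the closed clear petri dish that lies loose, upside down, on the counter's pad: 90 mm across, 15 mm high, about 60 g, pale agar inside. Turned any way about the vertical. On its top are three dark raised dots, 2.5 mm high: one large, 25 mm from the centre, and two small.
- dot_large_top (a point): Centre of the top of the large dark dot, 18 mm across, 2.5 mm above the dish's top (77.5 mm above the bench when the pad is up). The spot to press.
- dot_small1_top (a point): Centre of the top of a small dark dot, 9 mm across, 2.5 mm high, some 40 to 60 mm from the large one. To be left alone.
- dot_small2_top (a point): Centre of the top of the other small dark dot, 9 mm across, 2.5 mm high, some 40 to 60 mm from the large one. To be left alone.
- dish: The same dish: origin at the centre of its underside, z up. The large dot lies on its +x side. It would crack under more than 25 N.
- dot_large: The large dot: centre of its underside.
- dot_small1: A small dot: centre of its underside.
- dot_small2: The other small dot: centre of its underside.
- dish_b_center (a point): Centre of another closed petri dish, 90 mm across, 15 mm high, no dots, loose on the bench on the counter's left (+y). Leave alone. (More dishes without dots stand farther off on the bench.)
- dish_c_center (a point): Centre of another closed petri dish like it, no dots, loose on the bench on the counter's right (-y). Leave alone.
- jar_center (a point): Centre of an amber glass jar with a white cap, 60 mm across, 100 mm high, loose on the bench on the counter's right. Leave alone.
- slide_box_center (a point): Centre of a small blue slide box, 80 by 36 by 30 mm, loose on the bench on the counter's left. Leave alone.
Things that resemble listed ones, but are neither listed nor needed, are in the scene too. What is shaped like the dish but green is not meant.

How it is judged:
By the outcome, as a careful person would: the job done as asked, in the order asked, and still so for the second after the job is handed in, with the robot touching nothing.
It also fails if it takes over 40 s, if anything falls off the work surface, if the arm or the gripper's body presses on something with over 40 N, if the wrist force passes 120 N, or if a joint passes its speed limit or range.

## Working session

There is one attempt and no reset: what is moved stays moved. The work goes in short steps, Python scripts to look and compute and a shell command to move; the robot and the scene stay as the last step left them, time stands still between calls to the robot, and variables do not carry over. Pictures are saved under pics/ and viewed, and the job is handed in when it is done.

```bash
mkdir -p pics; cat > h.py <<'E'
from rig import *
import numpy as np, cv2
def save(n,im): cv2.imwrite('pics/'+n,cv2.cvtColor(im,cv2.COLOR_RGB2BGR))
def world(cam,px,z=None,depth=None,T=None):
    m=camera_model(cam); M=np.array(m['cam_to_world']) if T is None else T
    d=np.array([(px[0]-m['cx'])/m['fx'],-(px[1]-m['cy'])/m['fy'],-1.])
    r=M[:3,:3]@d;o=M[:3,3]
    s=(z-o[2])/r[2] if z is not None else depth
    return o+s*r
E
python3 - <<'E'
from h import *
for c in('top','side'):
    im,d=capture(c);save(c+'0.png',im)
    m=camera_model(c);print(c,{k:v for k,v in m.items() if k!='cam_to_world'},np.round(m['cam_to_world'],2).tolist())
s=sense();print(s['time_s'],s['eef_pos'],s['ee_rot'],s['force'])
print({k:(np.round(v,3).tolist()) for k,v in camera_model('wrist').items() if k!='x'})
E
```

```text
top {'fx': 547.5489175431928, 'fy': 547.5489175431928, 'cx': 306.17561054852376, 'cy': 244.74937364938896} [[-0.03, 1.0, -0.07, 546.73], [-1.0, -0.02, 0.01, 61.75], [0.01, 0.07, 1.0, 1144.46], [0.0, 0.0, 0.0, 1.0]]
side {'fx': 520.6727243724176, 'fy': 520.6727243724176, 'cx': 327.54600572161655, 'cy': 239.9435263054569} [[-0.98, 0.13, -0.13, 513.92], [-0.19, -0.63, 0.75, 657.23], [0.02, 0.77, 0.64, 614.86], [0.0, 0.0, 0.0, 1.0]]
0.1 [193.55008642 487.7853095  230.77899224] [-2.31708268e-04  1.87799192e-01  9.82207271e-01 -5.35713460e-04] [-0.72479222  0.43049077 -0.29227599]
{'fx': 409.355, 'fy': 409.355, 'cx': 317.765, 'cy': 235.168, 'T_tool_cam': [[0.0, 0.963, 0.271, 67.947], [1.0, -0.0, -0.001, 0.04], [-0.001, 0.271, -0.963, -142.792], [0.0, 0.0, 0.0, 1.0]]}
```

View pics/top0.png

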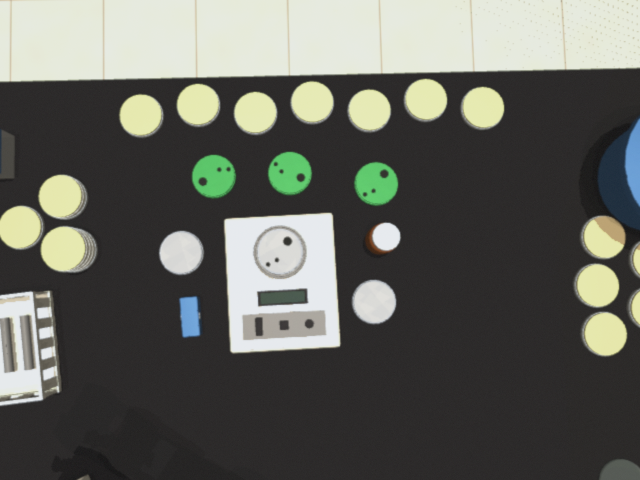

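View pics/side0.png

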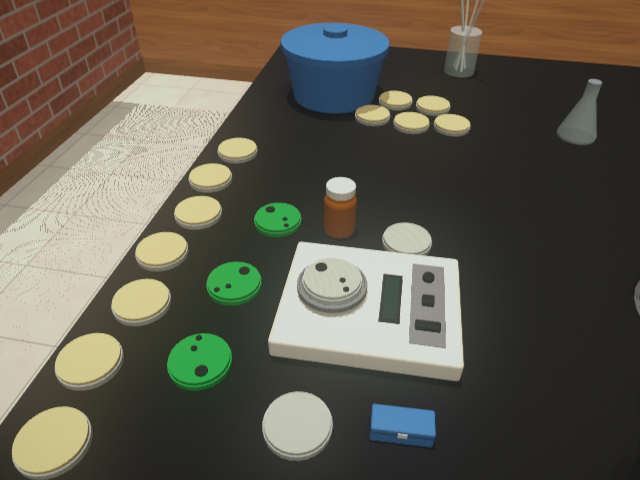

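The top view shows the counter at about (282,283). Candidates for the dish: the clear dish on the pad (279,252), the green dishes (213,176), (290,173) and (376,184), and the plain dishes (181,252) and (374,301). I choose (279,252), with its large dot at (288,241). Key candidates are the bar (259,326), square (284,325) and round (309,324). I choose the bar.

```bash
python3 - <<'E'
from h import *
im,d=capture('top'); save('crop1.png',cv2.resize(im[205:360,210:350],None,fx=4,fy=4,interpolation=cv2.INTER_CUBIC)[:600])
zs={'key_bar_top':54,'key_square_top':54,'key_round_top':54,'dot_large_top':77.5,'dot_small1_top':77.5,'pad_top':60,'counter_top':45,'dish_center':67.5}
for cam in('top','side'):
  if cam=='side': capture('side')
  for n in zs:
    for r in pinpoint(cam,n)[:3]:
      print(cam,n,round(r['p'],2),np.round(r['centre'],1),np.round(world(cam,r['centre'],zs[n])[:2],1))
E
```

```text
top key_bar_top 0.69 [261.6 326.3] [459.3 141.5]
top key_square_top 0.6 [282.8 323.2] [464.3  99.5]
top key_round_top 0.55 [285.  324.2] [462.2  95.2]
top key_round_top 0.39 [310.1 323.4] [462.5  45.5]
top dot_large_top 0.54 [201.8 177.3] [754.8 251.4]
top dot_large_top 0.43 [302.6 175.2] [754.4  53.2]
top dot_large_top 0.41 [287.3 238.8] [629.5  86.2]
top counter_top 0.88 [281.8 282.8] [544. 100.]
top dish_center 0.97 [215.6 177.9] [754.9 225.8]
top dish_center 0.7 [289.3 173.2] [761.   79.5]
top dish_center 0.7 [376.9 183.1] [737.  -94.2]
side key_bar_top 0.56 [427.  321.6] [457.7 146. ]
side key_square_top 0.69 [424.7 295.4] [463.2  94.8]
side key_square_top 0.25 [340.7 279.8] [591.8  87.5]
side key_round_top 0.55 [428.6 273.6] [459.4  45.9]
side dot_large_top 0.62 [319.4 266.1] [625.2  88.7]
side dot_large_top 0.56 [341.5 280.7] [587.1 113. ]
side dot_large_top 0.46 [243. 269.] [736.1 118.4]
side dot_small1_top 0.49 [217.2 286.9] [760.9 162.1]
side dot_small1_top 0.4 [344.  288.4] [580.9 127.9]
side dot_small1_top 0.39 [331.6 283.4] [600.4 121.5]
side counter_top 0.85 [371.6 298.2] [540.9 107.9]
side dish_center 0.91 [276.9 220.7] [720.9 -18.7]
side dish_center 0.7 [407.6 239.9] [497.9 -13.4]
side dish_center 0.68 [196.8 360.1] [745.5 282.9]
```

View pics/crop1.png

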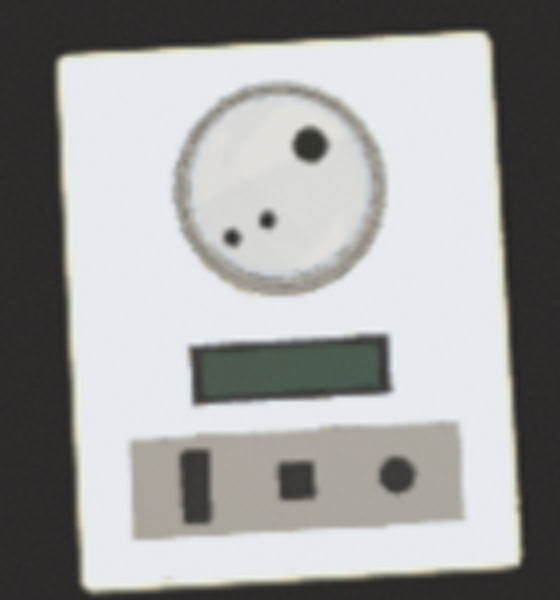

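The crop confirms the choice. It shows one clear dish on the pad with its large dot at full-image (287.5,241), and small dots at about (268,264) and (276,260). The bar key is at (259,326.5). Next I refine these positions.

```bash
cat >> h.py <<'E'
def blob(im,c,r,thr=90):
    x,y=int(round(c[0])),int(round(c[1])); w=im[y-r:y+r+1,x-r:x+r+1].astype(float).mean(2)
    b=(w<thr).astype(np.uint8); n,l,s,ct=cv2.connectedComponentsWithStats(b)
    d=[np.hypot(*(ct[i]-r)) if s[i,4]>3 else 99 for i in range(n)]; d[0]=999
    i=int(np.argmin(d)); return ct[i]+[x-r,y-r],s[i].tolist()
E
python3 - <<'E'
from h import *
for cam,pts in (('top',{'bar':(259,326.5,54,11),'sq':(284,325,54,9),'rnd':(309,324,54,9),'dotL':(287.5,241,77.5,8)}),('side',{'bar':(428,326,54,14),'sq':(428,300,54,11),'rnd':(428,277,54,10),'dotL':(321,267,77.5,10)})):
  im,d=capture(cam)
  for n,(x,y,z,r) in pts.items():
    c,s=blob(im,(x,y),r); w=world(cam,c,z); dd=d[int(round(c[1])),int(round(c[0]))]
    print(cam,n,np.round(c,1),s,np.round(w,1),np.round(world(cam,c,depth=dd),1))
E
```

```text
top bar [258.5 326.3] [7, 3, 8, 18, 111] [459.5 147.7  54. ] [459.8 147.3  57.9]
top sq [283.5 324.9] [5, 5, 9, 9, 70] [461.   98.1  54. ] [461.   98.1  54. ]
top rnd [308.5 323.4] [5, 5, 8, 8, 53] [462.5  48.6  54. ] [462.4  48.6  52.3]
top dotL [287.  240.9] [4, 5, 7, 7, 44] [625.4  86.8  77.5] [625.1  86.7  81.7]
side bar [427.5 325.6] [1, 8, 26, 13, 257] [456.6 153.4  54. ] [456.8 155.2  56. ]
side sq [427.6 300.3] [5, 6, 12, 12, 134] [458.5 104.1  54. ] [458.4 102.5  52.4]
side rnd [427.9 277. ] [4, 5, 12, 11, 105] [460.2  53.9  54. ] [460.2  54.5  54.5]
side dotL [320.9 266.6] [5, 6, 11, 8, 72] [622.8  89.3  77.5] [622.9  88.8  77. ]
```

```bash
python3 -m crank '{"dp":[[2.6,-3.4,0],[2.6,-3.4,0],[2.6,-3.4,0],[2.6,-3.4,0],[2.6,-3.4,0],[2.6,-3.4,0],[2.6,-3.4,0],[2.6,-3.4,-1],[2.6,-3.4,-1],[2.6,-3.4,-1]],"delta_rot":[[0,0,0],[0,0,0],[0,0,0],[0,0,0],[0,0,0],[0,0,0],[0,0,0],[0,0,0],[0,0,0],[0,0,0]],"claw":[255,255,255,255,255,255,255,255,255,255]}'
python3 -m crank '{"dp":[[0,0,0],[0,0,0],[0,0,0]],"delta_rot":[[0,0,0],[0,0,0],[0,0,0]],"claw":[255,255,255]}'
python3 - <<'E'
from h import *
s=sense();print(s['eef_pos'],s['ee_rot'],s['grip_width'],s['force']);im,d=capture('wrist');save('w1.png',im);im,d=capture('top');save('top1.png',im)
E
```

```text
time_s: 2.1
eef_pos: [454.6, 146.4, 201.1]
ee_rot: [0.0, 0.188, 0.982, 0.0]
force: [1.6, 1.8, 0.4]
grip_width: 0.001
time_s: 2.4
eef_pos: [453.3, 148.6, 201.6]
ee_rot: [0.0, 0.187, 0.982, 0.0]
force: [0.3, -0.3, -0.7]
grip_width: -0.003
[453.33897125 148.64572455 201.59573877] [1.54428500e-04 1.87385632e-01 9.82286404e-01 1.45821655e-04] -0.0033021785022796417 [ 0.33791253 -0.33399266 -0.72707448]
```

View pics/w1.png

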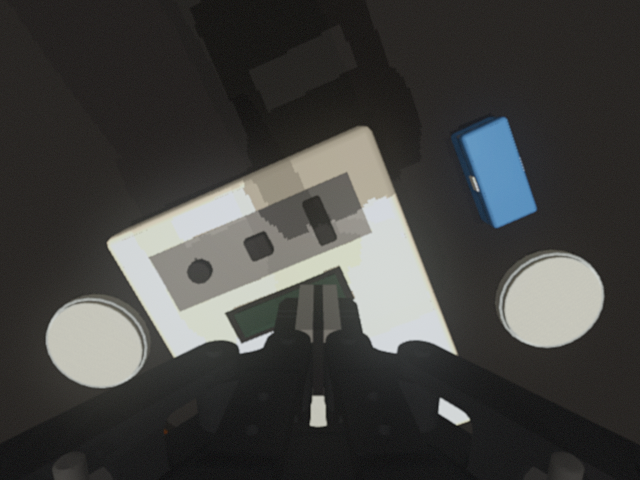

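The wrist view shows the bar key at (320,220), the square at (258,246) and the round at (200,271). The closed fingertips are at about (319,288).

```bash
cat >> h.py <<'E'
from scipy.spatial.transform import Rotation as R
def wristT():
    s=sense();q=s['ee_rot'];T=np.eye(4);T[:3,:3]=R.from_quat([q[1],q[2],q[3],q[0]]).as_matrix();T[:3,3]=s['eef_pos']
    return T@np.array(camera_model('wrist')['T_tool_cam'])
E
python3 - <<'E'
from h import *
T=wristT();im,d=capture('wrist')
for n,c in (('bar',(320,220)),('sq',(258,246)),('rnd',(200,271))):
    print(n,im[c[1],c[0]],world('wrist',c,54,T=T).round(1),world('wrist',c,depth=d[c[1],c[0]],T=T).round(1))
    for t in (45,60):
        b,s=blob(im,c,28,t);print(t,b.round(1),s,world('wrist',b,54,T=T).round(1))
E
```

```text
bar [49 49 46] [456.3 150.   54. ] [455.9 150.1  55.5]
45 [306.3 207.8] [12, 15, 5, 2, 6] [444.2 144.1  54. ]
60 [316.  213.5] [10, 4, 33, 47, 602] [450.7 149.   54. ]
sq [63 62 58] [457.8  99.9  54. ] [457.7 100.1  54.8]
45 [264. 234.] [34, 16, 1, 1, 1] [451.  107.7  54. ]
60 [262.  240.3] [14, 14, 29, 22, 140] [454.9 104.4  54. ]
rnd [70 69 68] [459.9  51.2  54. ] [459.7  51.4  54.5]
45 [200. 271.] [0, 0, 57, 57, 3249] [459.9  51.2  54. ]
60 [205.3 264.7] [23, 17, 16, 15, 54] [456.8  57.1  54. ]
```

```bash
python3 -m crank '{"dp":[[0.4,0.1,-2],[0,0,-3],[0,0,-3],[0,0,-3],[0,0,-2],[0,0,-0.9],[0,0,0],[0,0,0],[0,0,0]],"delta_rot":[[0,0,0],[0,0,0],[0,0,0],[0,0,0],[0,0,0],[0,0,0],[0,0,0],[0,0,0],[0,0,0]],"claw":[255,255,255,255,255,255,255,255,255]}'
python3 - <<'E'
from h import *
s=sense();print(s['eef_pos'],s['force']);im,d=capture('side');save('side2.png',cv2.resize(im[220:400,260:500],None,fx=3,fy=3))
E
```

```text
time_s: 3.45
eef_pos: [458.3, 149.2, 63.4]
ee_rot: [0.001, 0.188, 0.982, 0.0]
force: [0.2, -0.1, -0.2]
grip_width: 0.002
[458.2965483  149.15870094  63.4181184 ] [ 0.162015   -0.12749422 -0.16374275]
```

View pics/side2.png

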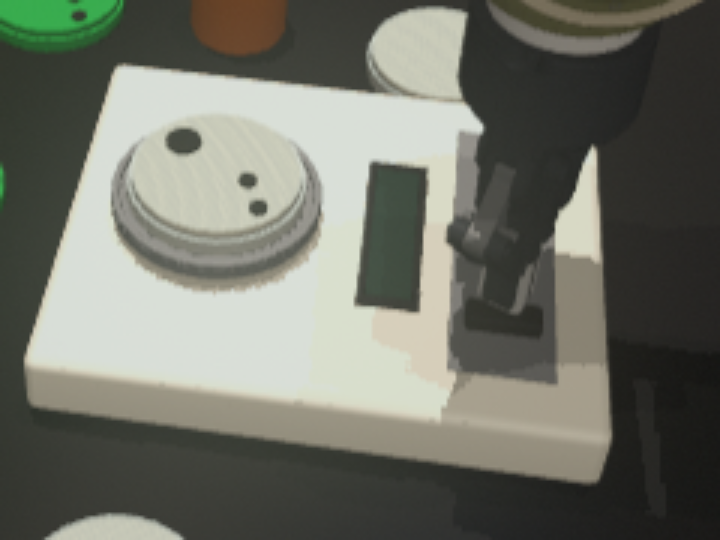

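The closed tips, at crop (510,300), are right above the bar key at crop (504,318). I press in small steps.

```bash
python3 -m crank '{"dp":[[0,0,-0.3],[0,0,-0.3],[0,0,-0.2],[0,0,0],[0,0,0]],"delta_rot":[[0,0,0],[0,0,0],[0,0,0],[0,0,0],[0,0,0]],"claw":[255,255,255,255,255]}'
python3 -m crank '{"dp":[[0,0,-0.2],[0,0,-0.1],[0,0,0],[0,0,0]],"delta_rot":[[0,0,0],[0,0,0],[0,0,0],[0,0,0]],"claw":[255,255,255,255]}'
```

```text
time_s: 4.0
eef_pos: [457.7, 148.9, 54.3]
ee_rot: [-0.0, 0.188, 0.982, -0.0]
force: [-0.7, -0.3, -0.1]
grip_width: 0.001
time_s: 4.4
eef_pos: [457.8, 149.0, 51.4]
ee_rot: [0.0, 0.188, 0.982, 0.0]
force: [-0.5, 0.1, 1.7]
grip_width: -0.0
```

```bash
python3 -m crank '{"dp":[[0,0,-0.15],[0,0,0],[0,0,0]],"delta_rot":[[0,0,0],[0,0,0],[0,0,0]],"claw":[255,255,255]}'
python3 -m crank '{"dp":[[0,0,-0.15],[0,0,0],[0,0,0]],"delta_rot":[[0,0,0],[0,0,0],[0,0,0]],"claw":[255,255,255]}'
```

```text
time_s: 4.7
eef_pos: [457.8, 149.0, 49.9]
ee_rot: [0.0, 0.188, 0.982, 0.0]
force: [1.4, -0.9, 3.0]
grip_width: 0.004
time_s: 5.0
eef_pos: [457.8, 149.0, 48.9]
ee_rot: [0.0, 0.188, 0.982, 0.0]
force: [-3.0, -0.8, 11.1]
grip_width: 0.001
```

The key bottomed out: force rose to 11 N at about 49 mm. I retract and move above the dish.

```bash
python3 -m crank '{"dp":[[0,0,0.3],[0,0,0.5],[0,0,2],[0,0,4],[0,0,4],[0,0,4],[1.3,0,0],[2,0,0]],"delta_rot":[[0,0,0],[0,0,0],[0,0,0],[0,0,0],[0,0,0],[0,0,0],[0,0,0],[0,0,0]],"claw":[255,255,255,255,255,255,255,255]}'
python3 -m crank '{"dp":[[4,-1.5,0],[4,-1.5,0],[4,-1.5,0],[1.3,-1.6,0],[0,0,0],[0,0,0],[0,0,0]],"delta_rot":[[0,0,0],[0,0,0],[0,0,0],[0,0,0],[0,0,0],[0,0,0],[0,0,0]],"claw":[255,255,255,255,255,255,255]}'
python3 - <<'E'
from h import *
s=sense();print(s['eef_pos'],s['ee_rot'],s['force']);im,d=capture('wrist');save('w3.png',im);im,d=capture('side');save('side3.png',cv2.resize(im[220:400,260:500],None,fx=3,fy=3))
E
```

```text
time_s: 5.8
eef_pos: [490.7, 149.1, 197.5]
ee_rot: [0.001, 0.188, 0.982, 0.0]
force: [0.8, -0.5, 0.5]
grip_width: -0.001
time_s: 6.5
eef_pos: [622.9, 88.8, 196.4]
ee_rot: [-0.0, 0.187, 0.982, 0.0]
force: [0.1, -0.2, -0.7]
grip_width: 0.002
[622.90251134  88.77289586 196.40422368] [-2.87235673e-04  1.87410625e-01  9.82281617e-01  3.29764031e-05] [ 0.1278541  -0.15835157 -0.73742954]
```

View pics/w3.png

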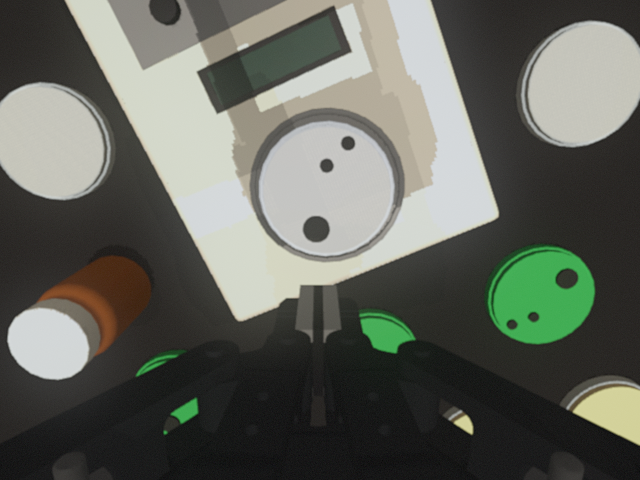

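View pics/side3.png

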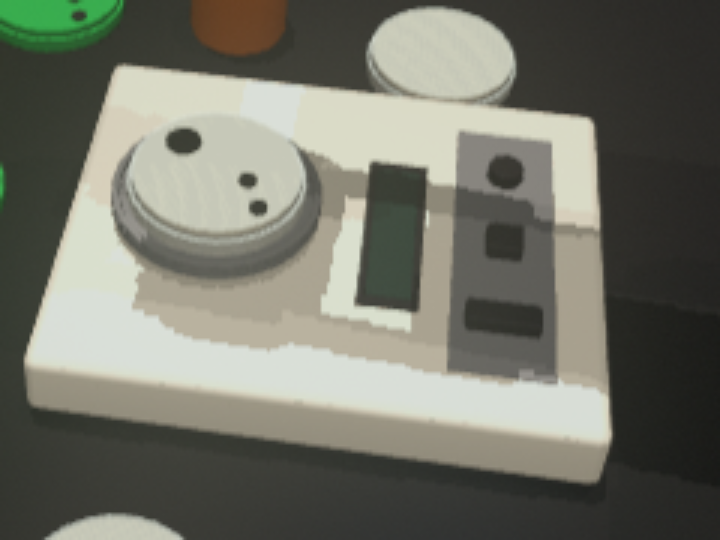

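In the side view all three keys are up. The wrist view shows the large dot at (316,229), and the small dots at (326,165) and (348,143).

```bash
python3 - <<'E'
from h import *
T=wristT();im,d=capture('wrist')
for c in ((316,229),(326,165),(348,143)):
    b,s=blob(im,c,17,120);dd=d[c[1],c[0]];print(b.round(1),s,world('wrist',b,77.5,T=T).round(1),world('wrist',b,depth=dd,T=T).round(1))
E
```

```text
[315.7 228.2] [4, 4, 26, 26, 532] [623.7  87.5  77.5] [623.2  87.7  79.5]
[326.2 164.8] [11, 10, 13, 14, 138] [587.4 109.   77.5] [587.5 109.   77.2]
[347.6 142.5] [10, 10, 14, 14, 148] [579.5 126.5  77.5] [579.4 126.4  78.4]
```

```bash
python3 -m crank '{"dp":[[0.1,-0.1,-2],[0,0,-3],[0,0,-3],[0,0,-2],[0,0,-1],[0,0,0],[0,0,0],[0,0,0]],"delta_rot":[[0,0,0],[0,0,0],[0,0,0],[0,0,0],[0,0,0],[0,0,0],[0,0,0],[0,0,0]],"claw":[255,255,255,255,255,255,255,255]}'
python3 - <<'E'
from h import *
s=sense();print(s['eef_pos'],s['force']);im,d=capture('side');save('side4.png',cv2.resize(im[220:400,260:500],None,fx=3,fy=3))
E
```

```text
time_s: 7.45
eef_pos: [625.3, 87.0, 87.7]
ee_rot: [0.001, 0.188, 0.982, 0.0]
force: [-0.6, 1.4, 0.8]
grip_width: 0.001
[625.30804873  87.04491961  87.73747699] [-0.57243633  1.40733363  0.79616608]
```

View pics/side4.png

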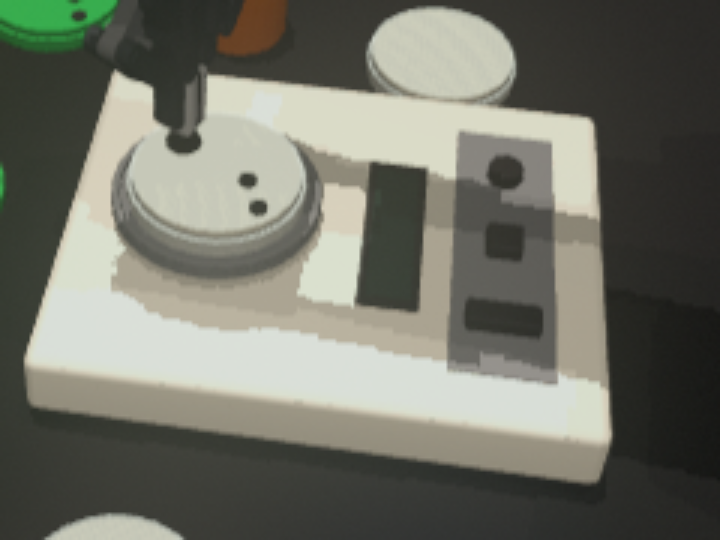

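The tip, at crop (183,130), is directly above the large dot at crop (183,142). I press in small steps.

```bash
python3 -m crank '{"dp":[[-0.05,0,-0.4],[0,0,-0.3],[0,0,-0.2],[0,0,0],[0,0,0]],"delta_rot":[[0,0,0],[0,0,0],[0,0,0],[0,0,0],[0,0,0]],"claw":[255,255,255,255,255]}'
python3 -m crank '{"dp":[[0,0,-0.2],[0,0,-0.1],[0,0,0],[0,0,0]],"delta_rot":[[0,0,0],[0,0,0],[0,0,0],[0,0,0]],"claw":[255,255,255,255]}'
```

```text
time_s: 8.0
eef_pos: [624.1, 87.0, 77.4]
ee_rot: [-0.0, 0.188, 0.982, -0.0]
force: [-2.0, -0.5, 1.3]
grip_width: -0.002
time_s: 8.4
eef_pos: [624.3, 87.0, 74.5]
ee_rot: [0.0, 0.188, 0.982, 0.0]
force: [-1.4, -0.6, 4.5]
grip_width: -0.001
```

```bash
python3 -m crank '{"dp":[[0,0,-0.1],[0,0,-0.05],[0,0,0],[0,0,0]],"delta_rot":[[0,0,0],[0,0,0],[0,0,0],[0,0,0]],"claw":[255,255,255,255]}'
python3 - <<'E'
from h import *
for i in range(3):
  im,d=capture('side');s=sense();print(s['eef_pos'].round(1),s['force'].round(1))
save('side5.png',cv2.resize(im[220:400,260:500],None,fx=3,fy=3))
E
```

```text
time_s: 8.8
eef_pos: [624.3, 87.0, 73.0]
ee_rot: [0.0, 0.188, 0.982, 0.0]
force: [-1.5, -0.4, 5.3]
grip_width: 0.004
[624.3  87.   73. ] [-1.7  0.6  3.9]
[624.3  87.   73. ] [-0.8  0.4  6.1]
[624.3  87.   73. ] [-0.7 -0.6  5.1]
```

View pics/side5.png

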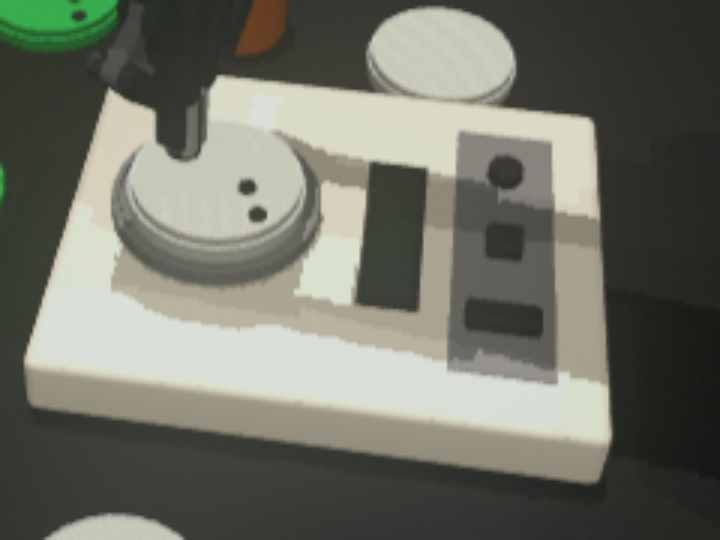

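The pad and dish have visibly sunk: the small dot moved from crop row 180 to 187. At 5 N that is about 4.4 mm of travel. I withdraw.

```bash
python3 -m crank '{"dp":[[0,0,0.2],[0,0,0.3],[0,0,0.5],[0,0,2],[0,0,4],[0,0,4],[0,0,4],[0,0,0],[0,0,0],[0,0,0]],"delta_rot":[[0,0,0],[0,0,0],[0,0,0],[0,0,0],[0,0,0],[0,0,0],[0,0,0],[0,0,0],[0,0,0],[0,0,0]],"claw":[255,255,255,255,255,255,255,255,255,255]}'
python3 - <<'E'
from h import *
im,d=capture('side');save('side6.png',im)
for n,(x,y,z,r) in {'bar':(428,326,54,14),'dotL':(321,267,77.5,10)}.items():
    c,s=blob(im,(x,y),r);print(n,c.round(1),world('side',c,z).round(1))
print(sense()['force'],sense()['time_s'])
E
```

```text
time_s: 9.95
eef_pos: [623.6, 87.0, 221.2]
ee_rot: [-0.001, 0.188, 0.982, -0.0]
force: [0.8, 1.0, -0.4]
grip_width: -0.005
bar [427.3 325.6] [456.9 153.4  54. ]
dotL [320.9 266.6] [622.8  89.3  77.5]
[ 0.10031942  0.30267921 -0.88616415] 10.0
```

View pics/side6.png

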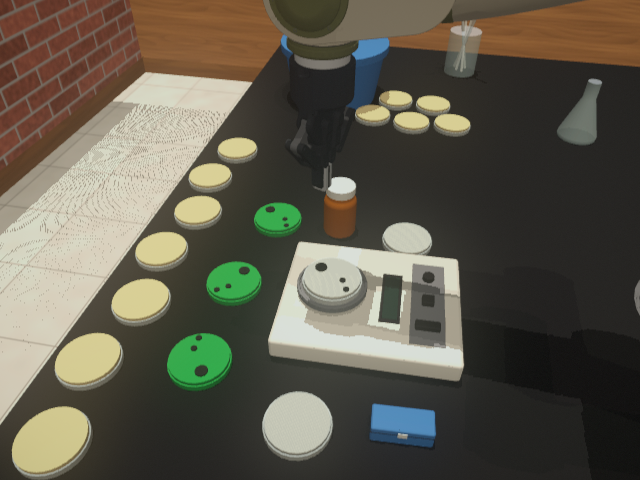

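The arm is clear. The dish dot is back at (320.9,266.6) and the bar key at (427.3,325.6), matching their starting positions, and nothing around the counter has moved.

```bash
python3 -c "
from rig import *
print(finish_job())"
```

```text
the job is handed in; nothing more can be done
None
```

I pressed the bar key first, then the dish at its large dot, let both come back up, and handed the job in at about 10 s of the 40 s allowed.

- **Bar key:** I pressed it with the closed fingertips until it bottomed out. The TCP stood at about 49 mm, with a peak reading of about 11 N, higher than the roughly 4.5 N needed for full travel. The side view then showed all three keys up.
- **Dish:** I pressed the large dot down to about 73 mm at about 5 N, roughly 4.4 mm of pad travel against the 3 mm needed. The picture showed the dish sunk with the pad.
- **Last checks:** The dot's pixel position was exactly as at the start and the bar key's was within 0.2 pixel. The surrounding objects look unmoved, and the robot touches nothing.
- **Disagreements:** The top and side cameras differed by 3–6 mm on position, so I used the wrist view, which fell between them. The networks also mixed the green dishes in with the dish on the pad, and I told them apart by eye. I did not see the key or pad joint travel directly; it comes from height, force and pictures.

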